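# Push the sample stage home and press the picture button

### The job

Take the picture of the copper specimen: with the fingertips push the sample stage gently along its rail until it is fully home against its stop in front of the camera, leaving the specimen lying as it is, and only then press the green button on the white control box lightly down and let it come up again. Do not grasp or lift anything, do not press the other buttons, and leave everything else on the bench where it is.

Things in the scene. Friction and masses are not known exactly. Their poses are not given: they have to be found in the camera images.
- instrument: fixed black measuring instrument with rail, camera, backlight and a 0.5 m tall dosing column (right rear). Origin on the table below the crossing of rail and camera axis; x along the rail away from the robot, z up. The 50 mm wide aluminium rail reaches from 200 mm in front of the origin to 60 mm behind it, its top 30 mm high; its stop is a steel bracket with two red bumpers at the far end
- stage_front (a point): centre of the front end face (robot side) of the sliding sample stage: a dark slab 155 mm long, 90 wide, 28 thick with a bright aluminium end plate. The face is 90 mm wide and spans 32 to 60 mm above the table (this point: 46 mm), free above the rail. The point's x axis, square to the face, is the way the stage slides home; z is up
- stage (a joint): position of the stage along its rail (m): 0 = drawn right out towards the robot (it starts there), 0.08 = fully home against its stop, the specimen then between camera lens and backlight. It slides with about 3 N of friction plus 15 N per m/s, stays where it is left and has no spring
- stage_spot (a point): centre of the top of the stage's raised 80 x 80 mm black table, 110 mm behind the front face, 88 mm above the robot's table; the slab is bare in front of it for 70 mm. With the stage home, camera lens (42 mm across, left) and backlight (right) stand 80 and 105 mm to the sides of this point, tops at 120 to 140 mm
- specimen: the specimen: a loose copper plate 25 x 25 x 5 mm, 25 g, lying on the middle of the stage's black table; origin at the centre of its underside. To be left lying there
- control_box: white control box, fixed to the bench, 120 mm (its x) by 200 mm (its y), lid 62 mm above the table; origin at the centre of its underside. It stands left or right of the instrument's rail. Its four push buttons stand in a row along its y, 45 mm apart, in any order, 18 mm from the lid's middle towards its -x (robot) side
- green_top (a point): centre of the top face of the green push button (plastic cap 23 mm across in a steel ring 32 mm across, 6 mm high). Unpressed it is 15 mm above the control box's lid, 77 mm above the table. z is up. This is the button that takes the picture. A spring holds it up: it starts to move at 1.5 N, takes the picture half way (3 mm down, 3.8 N) and is at its hard bottom 6 mm down at 6 N
- green (a joint): how far the green button is pressed down: 0 = up, 0.006 m = at its bottom (a spring returns it)
- red_top (a point): centre of the top face of the red push button (plastic cap 23 mm across in a steel ring 32 mm across, 6 mm high). Unpressed it is 15 mm above the control box's lid, 77 mm above the table. z is up. Same spring as the green one; not to be pressed
- red (a joint): how far the red button is pressed down: 0 = up, 0.006 m = at its bottom
- yellow_top (a point): centre of the top face of the yellow push button (plastic cap 23 mm across in a steel ring 32 mm across, 6 mm high). Unpressed it is 15 mm above the control box's lid, 77 mm above the table. z is up. Same spring as the green one; not to be pressed
- yellow (a joint): how far the yellow button is pressed down: 0 = up, 0.006 m = at its bottom
- blue_top (a point): centre of the top face of the blue push button (plastic cap 23 mm across in a steel ring 32 mm across, 6 mm high). Unpressed it is 15 mm above the control box's lid, 77 mm above the table. z is up. Same spring as the green one; not to be pressed
- blue (a joint): how far the blue button is pressed down: 0 = up, 0.006 m = at its bottom
- tray: shallow open white tray, fixed, 120 x 190 x 22 mm, on the other side of the rail from the control box; origin at the centre of its underside
- coupon_a: loose brass plate 25 x 25 x 5 mm lying in the tray; origin at the centre of its underside
- coupon_b: loose steel plate 25 x 25 x 5 mm lying in the tray; origin at the centre of its underside
- jar: loose amber glass jar with a white cap, 50 mm across, 70 mm tall, standing at the right; origin at the centre of its underside
- screwdriver: loose screwdriver with a yellow handle, 170 mm long, lying near the robot at the right; origin about the middle of its underside

How it is judged:
On the way, in this order (a step that is already met when the one before it is completed fails the run):
1. the stage is fully home against its stop (within 3 mm) (value of joint stage above 0.077 m), for 0.1 s.
2. the green button is pressed down past half way (3 of its 6 mm) with the stage home (value of joint green above 0.003 m and value of joint stage above 0.077 m), for 0.05 s.
At the end, for the whole second after the job is handed in: The stage is within 3 mm of its stop, all buttons are up again (within 1 mm), the specimen lies flat and at rest on the stage within 12 mm of the middle of its table, and the two plates in the tray, the jar and the screwdriver are within 10 mm of where they stood (value of joint stage above 0.077 m and value of joint each of green, red, yellow, blue below 0.001 m and horizontal distance between specimen and stage_spot below 0.012 m and z of specimen in the frame of stage_spot below 0.004 m and angle between specimen's own z axis and vertical below 0.1 rad and linear speed of specimen below 0.01 m/s and distance of each of coupon_a, coupon_b, jar, screwdriver from where it was at the start of the episode below 0.01 m); the robot touches nothing.
It fails at once if the green button is pressed (more than 2 mm) before the stage is home (value of joint green above 0.002 m and value of joint stage below 0.077 m).
It fails at once if another button is pressed (more than 2 mm) (value of joint any of red, yellow, blue above 0.002 m).
It fails at once if the work is not done gently: more than 25 N on the green button or 40 N between robot and stage (contact force between green and anything else above 25 N or contact force between the arm and stage above 40 N).
It fails at once if the specimen is touched by the robot, lifted, tipped, or shifted more than 12 mm from the middle of the stage's table (not (horizontal distance between specimen and stage_spot below 0.012 m and z of specimen in the frame of stage_spot below 0.004 m and angle between specimen's own z axis and vertical below 0.1 rad) or contact force between the arm and specimen above 0.3 N).
It fails at once if a plate in the tray, the jar or the screwdriver is displaced by more than 10 mm or lifted (distance of any of coupon_a, coupon_b, jar, screwdriver from where it was at the start of the episode above 0.01 m).
It also fails if it takes over 48 s, if anything falls off the work surface, if the arm or the gripper's body presses on something with over 40 N, if the wrist force passes 120 N, or if a joint passes its speed limit or range.

### The arm

A 6-joint arm with a two-finger parallel gripper is mounted at the origin on the work surface. World frame = base frame: x ahead of the robot, y to its left, z up, the work surface at z = 0. Lengths are in m, angles in rad, forces in N, time in s.
With the tool pointing down it reaches from about 0.35 to 0.775 m from the base axis. Payload 5.5 kg.
Tool frame: the origin (TCP) lies at the very end of the fingers, on their centre line; the grasp point (between the pads) lies 19 mm behind it; z points along the fingers, y is the line along which they close (so a half turn about z gives the same grasp; the last joint's range is limited). The gripper opens to 85 mm and grips with 20 to 120 N. Pads are 22 mm wide; open, the fingers measure 114 mm over their backs; the gripper's body (76 mm by 85 mm) begins 54 mm behind the grasp point. The pads swing forward as they close: fully open they stand 13 mm farther back than shut.
Start: joints at [1.204, 0.313, 0.046, 1.304, 0, 1.431], TCP at [0.129, 0.56, 0.231] pointing down, gripper open.
Joint ranges: [-2.76, 2.76], [-0.86, 1.69], [-1.03, 1.26], [-2.2, 2.34], [-1.47, 1.5], [-3.14, 3.14]. Speed limits (rad/s): [2.57, 2.57, 3.14, 3.14, 3.14, 3.14].

### API

Orientations are given as a unit quaternion [w, x, y, z].
In Python, from station import env gives the robot as it stands. The module is installed in compiled form; this text tells all that it offers.
- The arm moves only by the shell command python3 -m inch 'ROWS'. ROWS is JSON, one flat list of numbers, 7 for each row, row after row: the closure, from -1 (fully open) to 1 (shut), then the shift along the tool's x, y, z in m, then the turn, a rotation vector about the tool's x, y, z in degrees. In form: [gripper, tx, ty, tz, rx, ry, rz, gripper, tx, ty, tz, rx, ry, rz, ...]. A call has 1 to 5 rows; each row is the pose to reach, as a shift and turn from the pose commanded when the call began, along the tool's axes at that moment; what a row does not reach only later rows make up. A row lasts 1/12 s, in which the tool goes at most 41.7 mm and 7.16 degrees, less where a joint would pass 70% of its speed; a pose out of reach is approached as far as the arm can. A call with a gripper value outside its range is refused whole. The fingers move at their own pace and stop on an object; the grip force is fixed at half the most. Time passes only in rows, so rows that repeat a pose let the fingers close. It gives the time, the measured TCP pose, the force, the opening and the grip force at its end, in the units of the state.
- env.state(): the state, without advancing time (a new reading comes with each control period).
- env.camera(name): name is "scene" or "top" or "wrist"; returns (picture, depth): 420x560x3 uint8, red, green, blue; 420x560 float32, m along the optical axis (not along the pixel's ray), 0 where there is no reading.
- env.camera_params(name): a dict with "intrinsics" (3x3 intrinsics, pixels), "eye" and "attitude" of the camera in the world. Camera axes: x right, y up, looking along -z (the intrinsics and any distortion apply to the point x, -y, -z); pixel columns grow to the right and rows downward; lengths in m; the calibration is good to about 2 mm. A picture is of the moment at which its call begins: read the wrist's pose just before it. camera_params takes no time and is no camera call; for the wrist camera it gives the pose at the moment of the call.
- env.close_job(): hands the job in; it is judged then, once.
The state is a dict: "clock": time; "q": joint angles; "joint_velocities": joint speeds; "tau": joint torques, N m; "tool_pos": TCP position; "tcp_rot": TCP orientation; "ft_force": force on the tool from outside, world axes, zero at the start; "ft_torque": the same for the moment, N m; "gripper_width": finger opening in m; "grip_force": force on a finger pad.
Only numpy, scipy, OpenCV 4.12 (cv2) and the standard library are available. Lean on these libraries where they do the work, as an engineer would, in place of code of your own. Each camera call takes 0.05 s, during which the arm holds its last target. There are 200 camera calls.

## Working session

There is one attempt and no reset: what is moved stays moved. The work goes in short steps, Python scripts to look and compute and a shell command to move; the robot and the scene stay as the last step left them, time stands still between calls to the robot, and variables do not carry over. Pictures are saved under pics/ and viewed, at most 10 in all, crops included, and the job is handed in when it is done.

```bash
mkdir -p pics; cat > h.py <<'E'
import numpy as np, cv2
from station import env
from scipy.spatial.transform import Rotation as R
def shot(n,f):
    p=env.camera_params(n); im,d=env.camera(n)
    cv2.imwrite('pics/%s.png'%f,im[:,:,::-1]); np.savez('pics/%s.npz'%f,im=im,d=d,K=p['intrinsics'],e=p['eye'],a=np.array(p['attitude']))
    return p
def cloud(f):
    z=np.load('pics/%s.npz'%f); K=z['K'];d=z['d'];h,w=d.shape
    u,v=np.meshgrid(np.arange(w),np.arange(h))
    P=np.stack([(u-K[0,2])/K[0,0]*d,-(v-K[1,2])/K[1,1]*d,-d],-1)
    a=z['a']; M=a if a.shape==(3,3) else R.from_quat(np.r_[a[1:],a[0]]).as_matrix()
    return z['im'],P@M.T+z['e'],d
E
python3 - <<'E'
from h import *
for n in('top','scene'): print(shot(n,n+'0'))
s=env.state();print(s['tool_pos'],s['tcp_rot'],s['clock'],s['ft_force'])
E
```

```text
{'intrinsics': array([[427.59564307,   0.        , 277.88873017],
       [  0.        , 427.59564307, 205.9811411 ],
       [  0.        ,   0.        ,   1.        ]]), 'eye': array([ 0.40454997, -0.0882504 ,  1.19872457]), 'attitude': array([ 0.70940753,  0.03880901, -0.03101737, -0.70304533])}
{'intrinsics': array([[496.69752467,   0.        , 279.37767335],
       [  0.        , 496.69752467, 217.70087897],
       [  0.        ,   0.        ,   1.        ]]), 'eye': array([1.3637125 , 0.33133104, 1.231252  ]), 'attitude': array([0.48690111, 0.18789099, 0.29264739, 0.80123766])}
[0.12914198 0.5598495  0.23050831] [-1.96438989e-04  1.13167781e-01  9.93575564e-01 -7.83550408e-04] 0.1 [0.46162888 0.28954414 0.02551411]
```

View pics/top0.png

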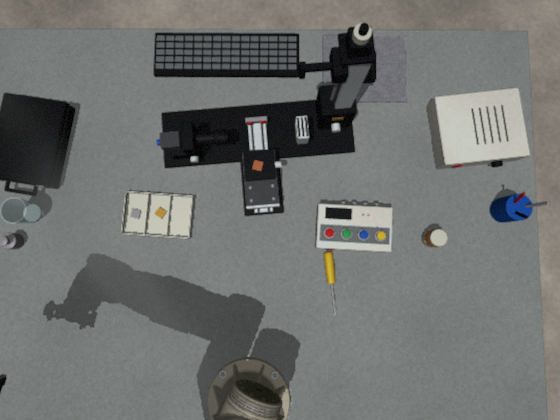

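View pics/scene0.png

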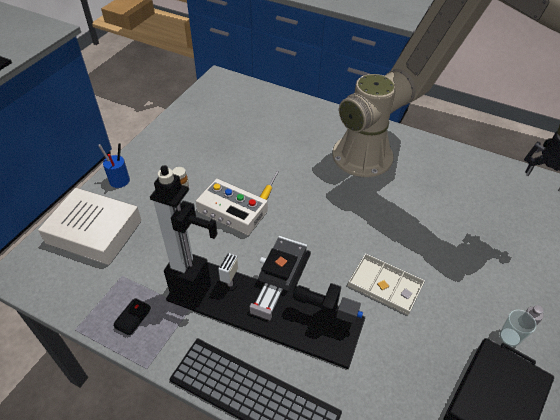

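The top view shows the stage's front plate at about (264,211), the specimen at (258,166), the green button at (347,234) and the red, blue and yellow buttons at (329,232), (364,235) and (381,236). The tray is on the left, and the screwdriver lies in front of the box.

```bash
python3 - <<'E'
from h import *
im,P,d=cloud('top0'); H=cv2.cvtColor(im,cv2.COLOR_RGB2HSV).astype(int)
for n,(u,v) in dict(green=(347,234),red=(329,232),blue=(364,235),yellow=(381,236)).items():
    m=np.zeros(d.shape,bool); m[v-7:v+8,u-7:u+8]=1; m&=(H[...,1]>130)&(H[...,2]>60)
    print(n,m.sum(),np.median(P[m],0).round(4))
m=np.zeros(d.shape,bool); m[155:178,245:272]=1; m&=(H[...,1]>120)&(H[...,2]>80)
print('spec',m.sum(),np.median(P[m],0).round(4))
# slab top footprint: height .052-.066
Q=P[175:222,235:290].reshape(-1,3); Q=Q[(Q[:,2]>.052)&(Q[:,2]<.068)]
r=cv2.minAreaRect((Q[:,:2]*1000).astype(np.float32)); print('slab',r,cv2.boxPoints(r).round(1).tolist())
Q=P[145:200,235:280].reshape(-1,3); Q=Q[(Q[:,2]>.08)&(Q[:,2]<.1)]
r=cv2.minAreaRect((Q[:,:2]*1000).astype(np.float32)); print('table',r,cv2.boxPoints(r).round(1).tolist())
for u,v in((264,211),(264,205),(258,178),(264,225)):print(u,v,P[v,u].round(4))
E
```

```text
green 47 [ 0.4461 -0.2545  0.0763]
red 51 [ 0.4483 -0.21    0.0768]
blue 51 [ 0.4439 -0.3009  0.0769]
yellow 53 [ 0.4418 -0.3444  0.0765]
spec 101 [ 0.6218 -0.0199  0.0926]
slab ((560.563232421875, -28.778717041015625), (89.41719818115234, 89.87948608398438), 5.273089408874512) [[511.8999938964844, 11.899999618530273], [520.2000122070312, -77.5999984741211], [609.2000122070312, -69.4000015258789], [601.0, 20.100000381469727]]
table ((626.2352905273438, -30.09258270263672), (80.56529235839844, 95.0224380493164), 5.184325695037842) [[581.7999877929688, 13.600000381469727], [590.4000244140625, -81.0], [670.5999755859375, -73.80000305175781], [662.0999755859375, 20.899999618530273]]
264 211 [ 0.5069 -0.0364  0.0214]
264 205 [ 0.5199 -0.0379  0.0582]
258 178 [ 0.5882 -0.0224  0.0871]
264 225 [ 0.4695 -0.0359 -0.0025]
```

```bash
cat > go.py <<'E'
import sys; from h import *
# go.py x y z yaw(deg, of forward direction): remaining shift/turn in tool axes
x,y,z,yaw=map(float,sys.argv[1:5]); s=env.state(); q=s['tcp_rot']; r=R.from_quat(np.r_[q[1:],q[0]])
c,n=np.cos(np.radians(yaw)),np.sin(np.radians(yaw))
t=R.from_matrix(np.array([[-c,-n,0],[-n,c,0],[0,0,-1.]]))
print('shift',r.inv().apply(np.array([x,y,z])-s['tool_pos']).round(4),'turn',(r.inv()*t).as_rotvec(degrees=True).round(2),'pos',s['tool_pos'].round(4),'F',s['ft_force'].round(2),s['clock'])
E
python3 -m inch '[1,-0.457,-0.507,0.03,0,0,-18, 1,-0.457,-0.507,0.03,0,0,-18, 1,-0.457,-0.507,0.03,0,0,-18, 1,-0.457,-0.507,0.03,0,0,-18, 1,-0.457,-0.507,0.03,0,0,-18]'
python3 go.py 0.46 -0.036 0.2 5.2
```

```text
clock: 0.52
tool_pos: [0.2297, 0.378, 0.2217]
tcp_rot: [-0.0, -0.044, 0.999, -0.0]
ft_force: [2.0, 1.1, 1.0]
gripper_width: 0.0256
grip_force: 0.0
shift [-0.1928 -0.4327  0.0218] turn [-0.03 -0.02 -0.12] pos [0.2297 0.378  0.2217] F [1.96 1.13 0.95] 0.5167
```

```bash
python3 -m inch '[1,-0.193,-0.433,0.022,0,0,0, 1,-0.193,-0.433,0.022,0,0,0, 1,-0.193,-0.433,0.022,0,0,0, 1,-0.193,-0.433,0.022,0,0,0, 1,-0.193,-0.433,0.022,0,0,0]' >/dev/null
python3 go.py 0.46 -0.036 0.2 5.2
```

```text
shift [-0.1084 -0.2424  0.0124] turn [ 0.01  0.01 -0.17] pos [0.3307 0.196  0.2124] F [ 0.7   0.54 -0.14] 0.9333
```

```bash
python3 -m inch '[1,-0.108,-0.242,0.012,0,0,0, 1,-0.108,-0.242,0.012,0,0,0, 1,-0.108,-0.242,0.012,0,0,0, 1,-0.108,-0.242,0.012,0,0,0, 1,-0.108,-0.242,0.012,0,0,0]' >/dev/null
python3 -m inch '[1,-0.025,-0.058,0.003,0,0,0, 1,-0.025,-0.058,0.003,0,0,0, 1,-0.025,-0.058,0.003,0,0,0, 1,-0.025,-0.058,0.003,0,0,0]' >/dev/null
python3 go.py 0.46 -0.036 0.2 5.2
python3 - <<'E'
from h import *
print(shot('wrist','w1'))
E
```

```text
shift [ 0.0011  0.0047 -0.0006] turn [ 0.05 -0.09 -0.35] pos [ 0.4614 -0.0406  0.1994] F [-0.31  0.32 -0.46] 1.6833
{'intrinsics': array([[359.31619406,   0.        , 282.6481922 ],
       [  0.        , 359.31619406, 211.81713149],
       [  0.        ,   0.        ,   1.        ]]), 'eye': array([ 0.38818464, -0.04807474,  0.34246869]), 'attitude': array([ 0.66961011, -0.09779057, -0.10732748,  0.72838185])}
```

View pics/w1.png

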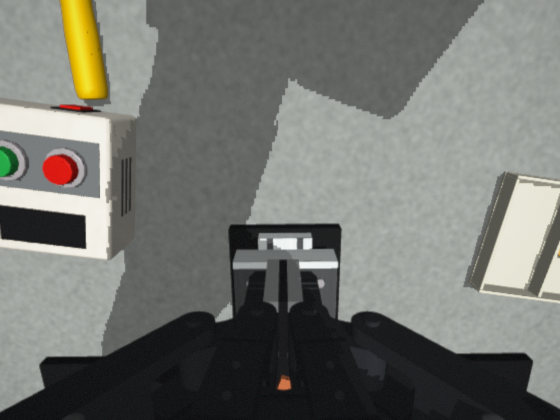

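The wrist view shows the stage's bright end plate at about (234–338, 250–268), with the closed fingers in front of it. The red button is at (60,169), with green to its left.

```bash
python3 - <<'E'
from h import *
im,P,d=cloud('w1')
for u,v in((285,228),(285,242),(285,253),(240,253),(240,262),(335,253),(285,262),(240,240),(232,240),(338,240),(330,262),(60,169)):print(u,v,P[v,u].round(4),im[v,u])
Q=P[215:300,225:345].reshape(-1,3); Q=Q[(Q[:,2]>.054)&(Q[:,2]<.066)]
c=np.radians(5.2);a=Q[:,:2]@[np.cos(c),np.sin(c)];b=Q[:,:2]@[-np.sin(c),np.cos(c)]
print(np.percentile(a,[0,1,50]),np.percentile(b,[0,1,99,100]))
E
```

```text
285 228 [ 0.5022 -0.0358  0.0148] [25 26 27]
285 242 [ 0.5101 -0.0352  0.0314] [239 243 241]
285 253 [ 0.5166 -0.0347  0.0417] [106 109 108]
240 253 [ 0.5204 -0.0754  0.0408] [108 111 110]
240 262 [ 0.52   -0.0731  0.0607] [137 140 140]
335 253 [0.5236 0.0154 0.0158] [63 66 67]
285 262 [ 0.4497 -0.0417  0.2077] [21 19 20]
240 240 [ 0.518  -0.0784  0.0152] [16 14 14]
232 240 [ 0.5183 -0.086   0.016 ] [14 14 15]
338 240 [0.5099 0.0167 0.0156] [32 34 33]
330 262 [0.5135 0.0034 0.061 ] [225 229 229]
60 169 [ 0.4479 -0.2081  0.0784] [221  29  22]
[0.51025507 0.51064597 0.52040014] [-0.12680439 -0.1262712  -0.03722913 -0.03674893]
```

```bash
python3 -m inch '[1,-0.007,0.003,0.156,0,0,0, 1,-0.007,0.003,0.156,0,0,0, 1,-0.007,0.003,0.156,0,0,0, 1,-0.007,0.003,0.156,0,0,0, 1,-0.007,0.003,0.156,0,0,0]' >/dev/null
python3 -m inch '[1,0,0,0,0,0,0, 1,0,0,0,0,0,0]' 
python3 go.py 0.4904 -0.0375 0.044 5.2
```

```text
clock: 2.32
tool_pos: [0.4691, -0.0354, 0.0459]
tcp_rot: [0.001, -0.044, 0.999, -0.0]
ft_force: [1.1, -0.0, 0.3]
gripper_width: 0.0005
grip_force: 0.0
shift [-0.0211 -0.0039  0.0019] turn [-0.02  0.09 -0.11] pos [ 0.4691 -0.0354  0.0459] F [ 1.09 -0.01  0.33] 2.3167
```

```bash
python3 -m inch '[1,-0.006,-0.003,0.002,0,0,0, 1,-0.012,-0.004,0.002,0,0,0, 1,-0.017,-0.004,0.002,0,0,0, 1,-0.020,-0.004,0.002,0,0,0, 1,-0.023,-0.004,0.002,0,0,0]'
python3 -m inch '[1,-0.003,0,0,0,0,0, 1,-0.006,0,0,0,0,0, 1,-0.009,0,0,0,0,0, 1,-0.012,0,0,0,0,0, 1,-0.015,0,0,0,0,0]'
python3 go.py 0.5 -0.0367 0.044 5.2
```

```text
clock: 2.73
tool_pos: [0.4927, -0.0383, 0.0428]
tcp_rot: [0.001, -0.044, 0.999, -0.0]
ft_force: [-0.3, -0.9, -0.3]
gripper_width: 0.0
grip_force: 0.0
clock: 3.15
tool_pos: [0.5065, -0.0367, 0.042]
tcp_rot: [-0.0, -0.044, 0.999, 0.0]
ft_force: [-3.0, -0.6, 1.4]
gripper_width: 0.0
grip_force: 1.2
shift [ 0.0065  0.0005 -0.002 ] turn [ 0.01 -0.04 -0.19] pos [ 0.5065 -0.0367  0.042 ] F [-2.98 -0.63  1.4 ] 3.15
```

```bash
for i in 1 ; do python3 -m inch '[1,-0.004,0,0,0,0,0, 1,-0.008,0,0,0,0,0, 1,-0.012,0,0,0,0,0, 1,-0.016,0,0,0,0,0, 1,-0.020,0,0,0,0,0]'|grep -E 'pos|for'
python3 -m inch '[1,-0.004,0,0,0,0,0, 1,-0.008,0,0,0,0,0, 1,-0.012,0,0,0,0,0, 1,-0.016,0,0,0,0,0, 1,-0.020,0,0,0,0,0]'|grep -E 'pos|for'
python3 -m inch '[1,-0.004,0,-0.001,0,0,0, 1,-0.008,0,-0.001,0,0,0, 1,-0.012,0,-0.001,0,0,0, 1,-0.015,0,-0.001,0,0,0, 1,-0.018,0,-0.001,0,0,0]'|grep -E 'pos|for'
done; python3 go.py 0.5803 -0.030 0.044 5.2
```

```text
tool_pos: [0.5263, -0.0348, 0.0419]
ft_force: [-3.9, 0.7, 1.4]
grip_force: 1.9
tool_pos: [0.5465, -0.0329, 0.0419]
ft_force: [-3.9, 1.4, 0.3]
grip_force: 1.9
tool_pos: [0.5645, -0.0316, 0.0429]
ft_force: [-4.1, 0.5, -2.6]
grip_force: 1.8
shift [-0.0159  0.0002 -0.0011] turn [ 0.01 -0.02 -0.19] pos [ 0.5645 -0.0316  0.0429] F [-4.15  0.51 -2.58] 4.4
```

```bash
python3 -m inch '[1,-0.002,0,0,0,0,0, 1,-0.004,0,0,0,0,0, 1,-0.006,0,0,0,0,0, 1,-0.008,0,0,0,0,0, 1,-0.010,0,0,0,0,0]'|grep -E 'pos|ft_for'
python3 -m inch '[1,-0.001,0,0,0,0,0, 1,-0.002,0,0,0,0,0, 1,-0.003,0,0,0,0,0, 1,-0.004,0,0,0,0,0]'|grep -E 'pos|ft_for'
```

```text
tool_pos: [0.5744, -0.0308, 0.0431]
ft_force: [-3.7, -0.4, -2.5]
tool_pos: [0.5784, -0.0305, 0.0432]
ft_force: [-3.0, -0.4, -2.9]
```

```bash
python3 -m inch '[1,-0.001,0,0,0,0,0, 1,-0.002,0,0,0,0,0, 1,-0.003,0,0,0,0,0]'|grep -E 'pos|ft_for'
```

```text
tool_pos: [0.5814, -0.0302, 0.0432]
ft_force: [-3.6, -0.6, -1.3]
```

```bash
python3 -m inch '[1,-0.001,0,0,0,0,0, 1,-0.002,0,0,0,0,0]'|grep -E 'pos|ft_for'
```

```text
tool_pos: [0.5834, -0.03, 0.0432]
ft_force: [-3.5, 0.2, -2.0]
```

```bash
python3 -m inch '[1,-0.001,0,0,0,0,0, 1,-0.002,0,0,0,0,0]'|grep -E 'pos|ft_for'
```

```text
tool_pos: [0.5854, -0.0298, 0.0432]
ft_force: [-3.7, -0.5, -2.1]
```

```bash
python3 - <<'E'
from h import *
shot('top','top1')
im=cv2.imread('pics/top1.png'); cv2.imwrite('pics/top1c.png',cv2.resize(im[90:240,220:340],None,fx=4,fy=4))
E
```

```text
(no output)
```

View pics/top1c.png

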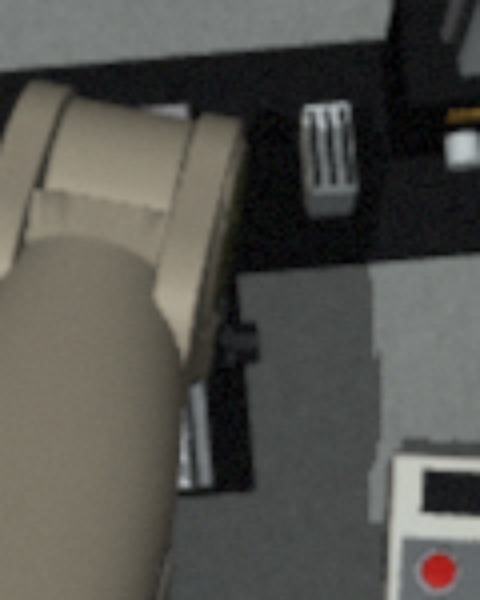

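The arm hides the stage from above. I'll keep pushing in small steps until the force rises.

```bash
python3 -m inch '[1,-0.001,0,0,0,0,0, 1,-0.002,0,0,0,0,0]'|grep -E 'pos|ft_for'
```

```text
tool_pos: [0.5858, -0.0298, 0.0432]
ft_force: [-9.6, -0.8, 4.1]
```

```bash
python3 -m inch '[1,-0.001,0,0,0,0,0, 1,-0.001,0,0,0,0,0]'|grep -E 'pos|ft_for'
```

```text
tool_pos: [0.5858, -0.0297, 0.0432]
ft_force: [-10.8, -1.3, 5.5]
```

The force jumped and the tool stopped, so the stage is home. Next I back off and rise.

```bash
python3 -m inch '[1,0.004,0,0,0,0,0, 1,0.02,0,0,0,0,0, 1,0.05,0,0,0,0,0, 1,0.08,0,-0.02,0,0,0, 1,0.10,0,-0.06,0,0,0]'|grep -E 'pos|ft_for'
python3 -m inch '[1,0.02,0,-0.10,0,0,0, 1,0.02,0,-0.10,0,0,0, 1,0.02,0,-0.10,0,0,0, 1,0.02,0,-0.10,0,0,0]'|grep -E 'pos|ft_for'
python3 go.py 0.446 -0.2545 0.17 -2.8
```

```text
tool_pos: [0.4853, -0.0374, 0.0975]
ft_force: [-0.6, -0.0, -0.0]
tool_pos: [0.474, -0.041, 0.207]
ft_force: [1.3, -0.4, -0.1]
shift [ 0.0469 -0.2101  0.0372] turn [-0.19  0.77  7.79] pos [ 0.474 -0.041  0.207] F [ 1.29 -0.43 -0.13] 6.8667
```

```bash
python3 -m inch '[1,0.047,-0.21,0.02,0,0,8, 1,0.047,-0.21,0.02,0,0,8, 1,0.047,-0.21,0.02,0,0,8, 1,0.047,-0.21,0.02,0,0,8, 1,0.047,-0.21,0.02,0,0,8]'|grep -E 'pos|ft_for'
python3 -m inch '[1,0.002,-0.008,0,0,0,0, 1,0.002,-0.008,0,0,0,0, 1,0.002,-0.008,0,0,0,0]'|grep -E 'pos|ft_for'
python3 go.py 0.446 -0.2545 0.10 -2.8
python3 - <<'E'
from h import *
shot('wrist','w2');shot('top','top2')
a=cv2.imread('pics/w2.png');b=cv2.imread('pics/top2.png')[100:250,220:410]
b=cv2.resize(b,None,fx=2,fy=2); c=np.zeros((420,380,3),np.uint8);c[:300]=b
cv2.imwrite('pics/c2.png',np.hstack([a[:,:400],c]))
im,P,d=cloud('top2'); H=cv2.cvtColor(im,cv2.COLOR_RGB2HSV).astype(int)
m=np.zeros(d.shape,bool); m[115:178,235:285]=1; m&=(H[...,1]>120)&(H[...,2]>80)&(H[...,0]<15)&(P[...,2]>.08)&(P[...,2]<.1)
print('spec',m.sum(),np.median(P[m],0).round(4))
im,P,d=cloud('w2'); H=cv2.cvtColor(im,cv2.COLOR_RGB2HSV).astype(int)
for n,l,h in(('red',0,5),('green',45,85),('blue',100,125),('yel',20,32)):
    m=(H[...,1]>130)&(H[...,2]>60)&(H[...,0]>=l)&(H[...,0]<=h)&(P[...,2]>.073)&(P[...,2]<.082)
    if m.sum():q=P[m];print(n,m.sum(),q.mean(0).round(4),(q.max(0)/2+q.min(0)/2).round(4),np.ptp(q,0).round(4))
E
```

```text
tool_pos: [0.4433, -0.248, 0.1812]
ft_force: [1.3, -0.8, -0.2]
tool_pos: [0.4404, -0.2539, 0.1808]
ft_force: [-0.1, -0.4, -0.1]
shift [-0.0056 -0.0003  0.0808] turn [ 0.02  0.04 -0.29] pos [ 0.4404 -0.2539  0.1808] F [-0.1  -0.35 -0.13] 7.5333
spec 101 [ 0.7016 -0.0132  0.091 ]
red 734 [ 0.4483 -0.2122  0.077 ] [ 0.449  -0.2119  0.0762] [0.0225 0.0222 0.0064]
green 711 [ 0.4461 -0.2566  0.0771] [ 0.4465 -0.2568  0.0766] [0.0216 0.0211 0.0067]
blue 729 [ 0.4441 -0.3009  0.077 ] [ 0.4445 -0.3014  0.076 ] [0.0222 0.0219 0.0059]
yel 748 [ 0.442  -0.3456  0.077 ] [ 0.4423 -0.3462  0.0762] [0.0221 0.0223 0.0061]
```

View pics/c2.png

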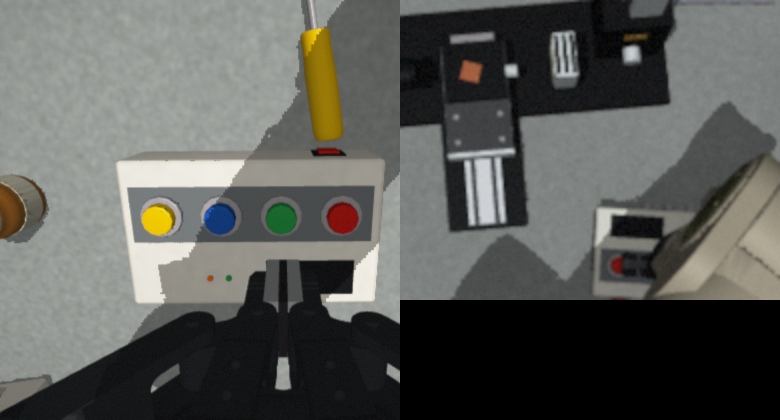

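The specimen has moved 80.1 mm with the stage, which is home against its stop at the top right of the picture. The wrist view shows green at (281,216), and by measurement it lies at (0.446, -0.256). Next I descend.

```bash
python3 -m inch '[1,-0.006,-0.002,0.03,0,0,0, 1,-0.006,-0.002,0.06,0,0,0, 1,-0.006,-0.002,0.085,0,0,0, 1,-0.006,-0.002,0.09,0,0,0, 1,-0.006,-0.002,0.09,0,0,0]'|grep -E 'pos|ft_for'
python3 go.py 0.446 -0.256 0.078 -2.8
```

```text
tool_pos: [0.4452, -0.2533, 0.0897]
ft_force: [0.1, 0.4, 0.3]
shift [-0.0009 -0.0027  0.0117] turn [ 0.15 -0.17 -0.06] pos [ 0.4452 -0.2533  0.0897] F [0.14 0.44 0.29] 8.05
```

```bash
python3 -m inch '[1,-0.001,-0.003,0.004,0,0,0, 1,-0.001,-0.003,0.008,0,0,0, 1,-0.001,-0.003,0.010,0,0,0, 1,-0.001,-0.003,0.011,0,0,0]'|grep -E 'pos|ft_for'
python3 -m inch '[1,0,0,0.001,0,0,0, 1,0,0,0.002,0,0,0, 1,0,0,0.003,0,0,0]'|grep -E 'pos|ft_for'
```

```text
tool_pos: [0.4474, -0.2592, 0.0809]
ft_force: [-0.2, 0.6, 0.9]
tool_pos: [0.447, -0.259, 0.0774]
ft_force: [0.3, 0.3, 0.9]
```

```bash
python3 -m inch '[1,0,0.002,0.001,0,0,0, 1,0,0.002,0.002,0,0,0]'|grep -E 'pos|ft_for'
python3 -m inch '[1,0,0,0.001,0,0,0, 1,0,0,0.001,0,0,0]'|grep -E 'pos|ft_for'
```

```text
tool_pos: [0.4472, -0.2571, 0.0754]
ft_force: [-0.3, -0.9, 2.1]
tool_pos: [0.4472, -0.2571, 0.0743]
ft_force: [-0.4, -1.1, 3.7]
```

Contact: about 3 mm down at 3.7 N. I'll press 1.5 mm more.

```bash
python3 -m inch '[1,0,0,0.001,0,0,0, 1,0,0,0.0015,0,0,0, 1,0,0,0.0015,0,0,0]'|grep -E 'pos|ft_for'
```

```text
tool_pos: [0.4473, -0.2571, 0.0728]
ft_force: [0.3, -1.1, 4.7]
```

```bash
python3 -m inch '[1,0,0,0.0007,0,0,0, 1,0,0,0.0007,0,0,0]'|grep -E 'pos|ft_for'
python3 -m inch '[1,0,0,-0.005,0,0,0, 1,0,0,-0.02,0,0,0, 1,0,0,-0.06,0,0,0, 1,0,0,-0.1,0,0,0, 1,0,0,-0.12,0,0,0]'|grep -E 'pos|ft_for'
python3 -m inch '[1,0,0,0,0,0,0, 1,0,0,0,0,0,0, 1,0,0,0,0,0,0, 1,0,0,0,0,0,0]'
python3 - <<'E'
from h import *
shot('wrist','w3')
im,P,d=cloud('w3'); H=cv2.cvtColor(im,cv2.COLOR_RGB2HSV).astype(int)
for n,l,h in(('red',0,5),('green',45,85),('blue',100,125),('yel',20,32)):
    m=(H[...,1]>130)&(H[...,2]>60)&(H[...,0]>=l)&(H[...,0]<=h)&(P[...,2]>.065)&(P[...,2]<.085)
    if m.sum():print(n,m.sum(),np.median(P[m],0).round(4))
E
```

```text
tool_pos: [0.4473, -0.2571, 0.0721]
ft_force: [-0.2, -1.7, 4.5]
tool_pos: [0.4475, -0.2568, 0.1956]
ft_force: [1.1, -0.5, 0.7]
clock: 10.13
tool_pos: [0.4459, -0.2558, 0.19]
tcp_rot: [-0.001, 0.026, 1.0, 0.001]
ft_force: [-1.1, -0.6, -0.3]
gripper_width: 0.0001
grip_force: 0.0
red 718 [ 0.4481 -0.2124  0.0771]
green 688 [ 0.4459 -0.2566  0.0771]
blue 706 [ 0.4439 -0.3008  0.0771]
yel 760 [ 0.4418 -0.3451  0.0771]
```

```bash
python3 -c "
from station import env
print(env.close_job())"
```

```text
the job is handed in; nothing more can be done
None
```

The job is handed in, with no verdict returned: the stage was pushed home (specimen moved 80 mm with it), then green was pressed about 4–5 mm at under 5 N and came back up; the other three buttons measured up afterwards, and I did not re-measure the loose items on the bench.

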